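Clamp the glued block with the ratchet clamp and keep the squeeze

ROBOT

A 6-joint arm with a two-finger parallel gripper is mounted at the origin on a cart in front of the work surface, level with it; the furniture and walls round the work are solid. World frame = base frame: x ahead of the robot, y to its left, z up, the work surface at z = 0. Lengths are in m, angles in rad, forces in N, time in s.
With the tool pointing down it reaches from about 0.225 to 0.875 m from the base axis. Payload 3.4 kg.
Tool frame: the origin (TCP) lies at the very end of the fingers, on their centre line; the grasp point (between the pads) lies 19 mm behind it; z points along the fingers, y is the line along which they close (so a half turn about z gives the same grasp; the last joint's range is limited). The gripper opens to 85 mm and grips with 20 to 120 N. Pads are 22 mm wide; open, the fingers measure 114 mm over their backs; the gripper's body (76 mm by 85 mm) begins 54 mm behind the grasp point. The pads swing forward as they close: fully open they stand 13 mm farther back than shut.
Start: joints at [1.051, 0.276, 1.505, -0, 1.361, -0.121], TCP at [0.223, 0.53, 0.202] pointing down, gripper open.
Joint ranges: [-2.89, 2.89], [-0.75, 2.08], [0.22, 2.7], [-1.18, 4.32], [0.11, 2.71], [-2.7, 2.7]. Speed limits (rad/s): [2.57, 2.57, 3.14, 3.14, 3.14, 3.14].

INTERFACE

Orientations are given as a unit quaternion [w, x, y, z].
In Python, from rig import get_state, optics, sign_off gives the robot as it stands.
- The arm moves only by the tool send_rows, never from a script. Its argument "increments" is a list of rows, each an object with "gripper": the gripper's target within -1 to 1 (shut at 1, half-way at 0, fully open at -1); "linear": the shift along the world's x, y, z in m, a list of three; "delta_rot": the turn, a rotation vector about the world's x, y, z in rad, a list of three. In form: [{"gripper": gripper, "linear": [dx, dy, dz], "delta_rot": [rx, ry, rz]}, ...]. A call has 1 to 8 rows; each row is the pose to reach, as a shift and turn from the pose commanded when the call began; what a row does not reach only later rows make up. A row lasts 1/10 s, in which the tool goes at most 50 mm and 8.59 degrees, less where a joint would pass 70% of its speed; a pose out of reach is approached as far as the arm can. A call with a gripper value outside its range is refused whole. The fingers move at their own pace and stop on an object; "newtons" is the grip in N (left out, the last holds). Time passes only in rows, so rows that repeat a pose let the fingers close. It gives the time, the measured TCP pose, the force, the opening and the grip force at its end, in the units of the state.
- get_state(): the state, without advancing time (a new reading comes with each control period).
- optics.get_image(name): name is "scene" or "top"; returns a dict with "pixels" (400x640x3 uint8, blue, green, red), "K" (3x3 intrinsics, pixels), "k1" (the pictures are not rectified: a ray, as slopes to the right and down, at radius r is drawn at 1 + k1 r^2 times it, then the intrinsics apply), "rvec" (rotation vector, rad) and "tvec" (3), from world to camera coordinates, as OpenCV has them. Camera axes: x right, y down, z forward; pixel columns grow to the right and rows downward; lengths in m; the calibration is good to about 2 mm. A picture is of the moment at which its call begins. There is no depth.
- sign_off(): hands the job in; it is judged then, once.
The state is a dict: "clock": time; "qpos": joint angles; "qd": joint speeds; "effort": joint torques, N m; "position": TCP position; "ee_rot": TCP orientation; "contact_force": force on the tool from outside, world axes, zero at the start; "moment": the same for the moment, N m; "width": finger opening in m; "gripper_force": force on a finger pad.
Only numpy, scipy, OpenCV 4.12 (cv2) and the standard library are available. Lean on these libraries where they do the work, as an engineer would, in place of code of your own. Each camera call takes 0.05 s, during which the arm holds its last target. There are 200 camera calls.

TASK

Take hold of the glued-up wooden block standing on the bench clamp's board and slide it until you feel it stop square against the fixed jaw, then let go of it. Then squeeze and release the clamp's trigger against its handle post, over and over, until the moving jaw's sprung pad meets the block, and go on squeezing carefully until the pad is pushed in about half way (5 to 6 mm of its 12 mm), never nearly all the way, which would crush the glue joint. Move the jaw only with the trigger, leave the tape roll, punch and screwdriver where they lie, and finish while still holding the trigger squeezed.

Things in the scene. Friction and masses are not known exactly. Their poses are not given: they have to be found in the camera images.
- clamp: Fixed bench clamp on a plywood board. Origin on the table; x runs along the bar from handle (-x) to fixed jaw, y across, z up. In mm: board x -190..135, y -45..45, top z 12; grey housing x -151..-83, y -22..22, to z 98; on it an upright black handle post x -100..-86, y -13..13, z 98..152, with the trigger lever behind it (-x); fixed jaw: face at x 95, 60 wide, to z 100.
- squeeze_point (a point): Fixed point at x -104, y 0, z 125 mm of the clamp: midway between the post's front face (x -86) and the rear face of the fully squeezed trigger (x -122). Fingers closing along the clamp's x about it, from 72 mm or more open to 36 mm, make a full stroke from rest.
- trigger (a joint): Trigger angle (rad): 0 released (leans back), 0.16 fully squeezed toward the post. Pivot line along y at x -124, z 20 mm of the clamp. A spring (2 N at the grip) returns it. Its grip moves 16.6 mm in all. Its pawl catches the bar's teeth (6 mm pitch) when squeezed, after up to 6 mm of idle travel at the bar, and slides back over them; release it below 0.035 rad to catch the next tooth.
- trigger_lever: Upright black lever behind (-x of) the handle post, 12 mm thick, 26 wide, grip part z 98..152. At z 125 its rear face is at clamp x -138 mm released, -122 fully squeezed: post and lever together measure 52 mm released, 36 squeezed. Origin at its pivot.
- trigger_grip (a point): Middle of the trigger lever's grip part, 125 mm above the table; moves with the lever.
- jaw (a joint): Advance of the toothed bar and moving jaw toward the fixed jaw (m). The free pad's face is at clamp x = this value. Squeezing drives it about 0.58 mm per mm of trigger motion at the grip once a tooth is caught: 3 to 9.5 mm on the first full stroke, then 6 mm each. Friction (8 N) holds it when the trigger is released.
- jaw_head: Grey plate of the moving jaw on the bar's front end, 12 mm thick, 44 wide, z 34..100; front face 20 mm behind the uncompressed pad face. Its frame coincides with the clamp's shifted by joint jaw along x.
- pad (a joint): How far the sprung steel pad in front of the moving jaw is pushed back into it (m): 0 = not touched, 0.012 = pushed fully in. Spring 0.8 N per mm, with 0.8 N at 0.
- pad_face: Steel pad plate 8 x 40 x 60 mm (z 37..97) on two sprung pins in front of the moving jaw; faces the block. Its frame coincides with the jaw's when not pressed; its front face is its x = 0 plane.
- block: Loose upright wooden block, a light and a darker board glued face to face: 56 mm along its x, 44 along its y (grasp here from above), 85 high, about 0.16 kg. Origin at the centre of its underside, on the board (z 12 mm). Starts 8 to 16 mm short of the fixed jaw, a little turned and off centre; home, its origin is at clamp x 67 mm.
- tape_roll: Black tape roll, 62 mm across, 19 high, on the table beside the clamp. Bystander; origin at the centre of its underside.
- punch: Steel punch 20 x 140 x 14 mm lying beside the clamp. Bystander; origin at the centre of its underside.
- screwdriver: Screwdriver 27 x 218 x 31 mm lying on the far side of the clamp. Bystander; origin at the centre of its underside.
There are look-alikes about, which are no part of the job. There is more than one size of the block; the one meant has the size given above.

How it is judged:
By the outcome, as a careful person would: the job done as asked, in the order asked, and still so for the second after the job is handed in, while the arm keeps its last pose, push and grip.
It also fails if it takes over 67 s, if anything falls off the work surface, if the arm or the gripper's body presses on something with over 40 N, if the wrist force passes 120 N, or if a joint passes its speed limit or range.

## Working session

There is one attempt and no reset: what is moved stays moved. The work goes in short steps, Python scripts to look and compute and a tool call to move; the robot and the scene stay as the last step left them, time stands still between calls to the robot, and variables do not carry over. Pictures are saved under pics/ and viewed, at most 10 in all, crops included, and the job is handed in when it is done.

Besides the shell and the picture viewer there is one more tool, called after ">>>" as name(argument=value, ...) on one line, values as JSON. send_rows: Moves the arm, as the interface text tells. Its arguments: {"type":"object","properties":{"increments":{"type":"array"},"newtons":{"type":"number"}},"required":["increments"]}

```bash
mkdir -p pics; ls
cat > h.py <<'E'
import numpy as np, cv2
from rig import get_state, optics, sign_off
def cam(n):
    d=optics.get_image(n); d['R']=cv2.Rodrigues(np.array(d['rvec'],float))[0]; d['t']=np.array(d['tvec'],float); d['K']=np.array(d['K']); return d
def ray(d,u,v):
    p=cv2.undistortPoints(np.array([[[u,v]]],float),d['K'],np.array([d['k1'],0,0,0.]))[0,0]
    return -d['R'].T@d['t'], d['R'].T@np.array([p[0],p[1],1])
def onz(d,u,v,z):
    c,r=ray(d,u,v); return c+r*(z-c[2])/r[2]
def proj(d,P):
    return cv2.projectPoints(np.array(P,float).reshape(-1,3),np.array(d['rvec'],float),d['t'],d['K'],np.array([d['k1'],0,0,0.]))[0].reshape(-1,2)
E
python3 - <<'E'
from h import *
for n in ('scene','top'):
    d=cam(n); cv2.imwrite(f'pics/{n}0.png',d['pixels']); print(n,-d['R'].T@d['t'],d['k1'],d['K'][0,0], d['R'].round(2).tolist())
print(get_state())
E
```

```text
pics
scene [ 0.20260075 -0.63760366  0.66972308] 0.03488291119890591 436.6695160932925 [[0.89, -0.45, -0.0], [-0.27, -0.53, -0.8], [0.36, 0.72, -0.6]]
top [0.47893286 0.0233774  0.96965149] -0.06637917966376083 393.58029184245726 [[0.02, -1.0, 0.01], [-1.0, -0.02, -0.09], [0.09, -0.0, -1.0]]
{'clock': 0.1, 'qpos': array([ 1.05099739e+00,  2.76549064e-01,  1.50599448e+00,  4.34555497e-06,
        1.36068869e+00, -1.21003224e-01]), 'qd': array([-1.09197344e-05, -2.97979696e-03, -3.27555152e-03,  5.76053537e-04,
        1.58236225e-03,  1.01123907e-03]), 'effort': array([-9.39832148e-05, -4.17703450e+01, -2.46404028e+01, -1.93428336e-04,
        5.77055180e-03,  2.53200874e-06]), 'position': array([0.22302957, 0.52943488, 0.20122117]), 'ee_rot': array([-2.60207416e-04,  1.98079532e-01,  9.80185608e-01, -7.77401994e-04]), 'contact_force': array([-0.71674729,  0.05078615, -0.38365984]), 'moment': array([ 0.0082382 , -0.026311  , -0.03566369]), 'gripper_force': 0.0, 'width': 0.08589791379589201}
```

View pics/scene0.png

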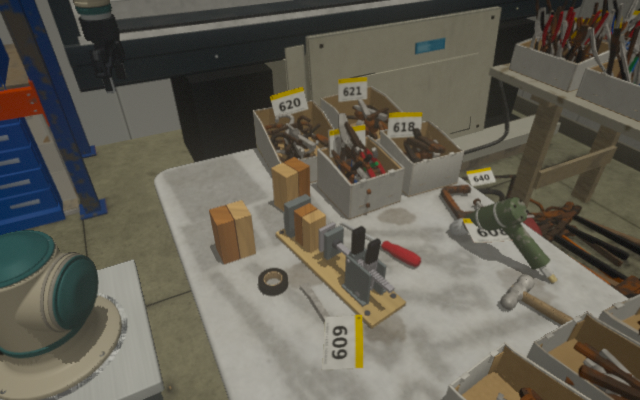

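View pics/top0.png

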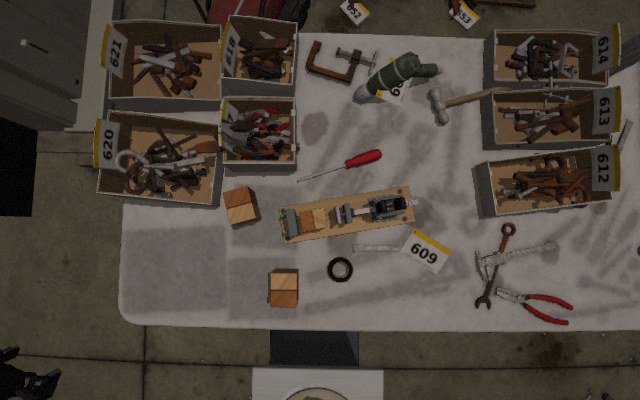

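The top view shows three two-tone blocks: one on the clamp board at (314,221), and loose ones at (241,207) and (283,288). In the scene view they are at (310,218), (290,185) and (232,230). I choose the one on the board next to the fixed jaw (290,222); handle and trigger are at about (385,208). Next is a close crop with the board measured.

Run:
```python
from h import *
d=cam('top'); im=d['pixels']
hsv=cv2.cvtColor(im,cv2.COLOR_BGR2HSV)
m=cv2.inRange(hsv,(8,70,60),(30,255,255)); roi=np.zeros_like(m); roi[180:248,272:422]=255; m&=roi
m=cv2.morphologyEx(m,cv2.MORPH_CLOSE,np.ones((3,3)))
pts=cv2.findNonZero(m); r=cv2.minAreaRect(pts); box=cv2.boxPoints(r); print(box.round(1))
P=np.array([onz(d,*b,0.012) for b in box]); print(P.round(4)); print([np.linalg.norm(P[i]-P[(i+1)%4]).round(4) for i in range(4)])
c=cv2.resize(im[178:250,270:425],None,fx=5,fy=5,interpolation=cv2.INTER_CUBIC); cv2.imwrite('pics/crop1.png',c)
```

```text
[[278.3 189.7]
 [419.6 185.5]
 [421.2 239. ]
 [279.9 243.2]]
[[ 0.5805  0.1056  0.012 ]
 [ 0.5989 -0.2418  0.012 ]
 [ 0.4678 -0.2456  0.012 ]
 [ 0.4506  0.0979  0.012 ]]
[np.float64(0.3478), np.float64(0.1312), np.float64(0.344), np.float64(0.1302)]
```

View pics/crop1.png

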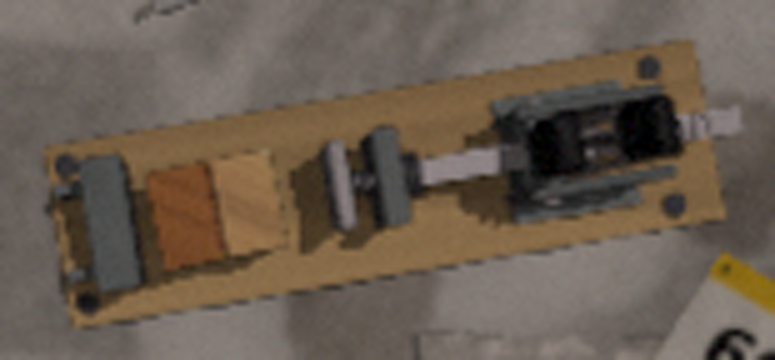

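The crop shows the board corners at about (45,150), (692,42), (726,213) and (75,325). The block's top is near (148,172), (270,152), (288,245) and (163,268), the fixed jaw is left at (112,222), the post is at (555,140) and the lever at (655,125).

```bash
cat >> h.py <<'E'
def cr(c): return (np.array(c,float)+.5)/5-.5+np.array([270,178])
E
python3 - <<'E'
from h import *
d=cam('top')
B=np.array([onz(d,*cr(c),.012) for c in [(45,150),(692,42),(726,213),(75,325)]])
L=np.array([[135,-45],[-190,-45],[-190,45],[135,45]])/1000.
print(B.round(4),[np.linalg.norm(B[i]-B[(i+1)%4]).round(4) for i in range(4)])
# rigid 2D fit: clamp x along world +y; crop-up = world +x
def fit(L):
    H=(L-L.mean(0)).T@(B[:,:2]-B[:,:2].mean(0)); U,S,Vt=np.linalg.svd(H)
    R=Vt.T@np.diag([1,np.linalg.det(Vt.T@U.T)])@U.T; t=B[:,:2].mean(0)-R@L.mean(0); return R,t,(L@R.T+t-B[:,:2])
R,t,res=fit(L); print(R.round(4),t.round(4),res.round(4), np.arctan2(R[1,0],R[0,0]))
np.savez('clamp.npz',R=R,t=t)
T=np.array([onz(d,*cr(c),.097)[:2] for c in [(148,172),(270,152),(288,245),(163,268)]])
C=(T-t)@R; print('block clamp mm',(C*1000).round(1),C.mean(0)*1000,'world',T.mean(0).round(4))
print('sides',[np.linalg.norm(T[i]-T[(i+1)%4]).round(4) for i in range(4)])
for n,z,c in [('fixjaw',.1,[(85,158),(122,155),(142,288),(103,292)]),('pad',.097,[(325,143),(343,140),(355,228),(337,228)]),('post',.152,[(530,120),(578,112),(585,168),(535,176)]),('lever',.152,[(622,105),(670,95),(680,150),(632,160)])]:
    print(n,((np.array([onz(d,*cr(k),z)[:2] for k in c])-t)@R*1000).round(0).tolist())
print('squeeze',R@[-.104,0]+t,'home',R@[.067,0]+t)
E
```

```text
[[ 0.5367  0.1036  0.012 ]
 [ 0.5971 -0.2129  0.012 ]
 [ 0.5133 -0.2298  0.012 ]
 [ 0.4522  0.0866  0.012 ]] [np.float64(0.3222), np.float64(0.0855), np.float64(0.3222), np.float64(0.0862)]
[[-0.1891 -0.982 ]
 [ 0.982  -0.1891]] [ 0.5197 -0.0361] [[ 0.0016  0.0014]
 [ 0.0027 -0.0013]
 [-0.0019 -0.0014]
 [-0.0023  0.0014]] 1.761000847408926
block clamp mm [[ 84.4 -19.5]
 [ 29.5 -19.3]
 [ 28.7  22.7]
 [ 84.9  23.5]] [56.86842609  1.83343051] world [0.5071 0.0194]
sides [np.float64(0.0549), np.float64(0.042), np.float64(0.0562), np.float64(0.043)]
fixjaw [[111.0, -30.0], [94.0, -29.0], [95.0, 31.0], [113.0, 29.0]]
pad [[5.0, -19.0], [-3.0, -19.0], [-2.0, 20.0], [6.0, 19.0]]
post [[-78.0, -11.0], [-98.0, -11.0], [-97.0, 12.0], [-75.0, 12.0]]
lever [[-117.0, -11.0], [-138.0, -12.0], [-137.0, 12.0], [-117.0, 12.0]]
squeeze [ 0.53931351 -0.13821936] home [0.50698429 0.02969675]
```

Calibration is consistent: the block is at clamp (57, 2) mm with a gap of about 10 mm, and it measures 56x44, so the choice is right. Moving above it.

>>> send_rows(increments=[{"gripper": -1, "linear": [0.284, -0.51, 0], "delta_rot": [0, 0, -0.982]}, {"gripper": -1, "linear": [0.284, -0.51, 0], "delta_rot": [0, 0, -0.982]}, {"gripper": -1, "linear": [0.284, -0.51, 0], "delta_rot": [0, 0, -0.982]}, {"gripper": -1, "linear": [0.284, -0.51, 0], "delta_rot": [0, 0, -0.982]}, {"gripper": -1, "linear": [0.284, -0.51, 0], "delta_rot": [0, 0, -0.982]}, {"gripper": -1, "linear": [0.284, -0.51, 0], "delta_rot": [0, 0, -0.982]}, {"gripper": -1, "linear": [0.284, -0.51, 0], "delta_rot": [0, 0, -0.982]}, {"gripper": -1, "linear": [0.284, -0.51, 0], "delta_rot": [0, 0, -0.982]}], newtons=30)

```text
clock: 1.0
position: [0.4184, 0.1786, 0.2021]
ee_rot: [0.0, 0.637, 0.771, 0.0]
contact_force: [0.8, 0.9, -0.2]
width: 0.0856
gripper_force: 0.0
```

>>> send_rows(increments=[{"gripper": -1, "linear": [0.089, -0.16, -0.05], "delta_rot": [0, 0, 0]}, {"gripper": -1, "linear": [0.089, -0.16, -0.05], "delta_rot": [0, 0, 0]}, {"gripper": -1, "linear": [0.089, -0.16, -0.05], "delta_rot": [0, 0, 0]}, {"gripper": -1, "linear": [0.089, -0.16, -0.05], "delta_rot": [0, 0, 0]}, {"gripper": -1, "linear": [0.089, -0.16, -0.05], "delta_rot": [0, 0, 0]}, {"gripper": -1, "linear": [0.089, -0.16, -0.05], "delta_rot": [0, 0, 0]}, {"gripper": -1, "linear": [0.089, -0.16, -0.05], "delta_rot": [0, 0, 0]}])

```text
clock: 1.7
position: [0.5063, 0.0213, 0.1521]
ee_rot: [-0.0, 0.637, 0.771, 0.0]
contact_force: [-0.8, 0.1, 0.2]
width: 0.0852
gripper_force: 0.0
```

>>> send_rows(increments=[{"gripper": -1, "linear": [0, -0.002, -0.035], "delta_rot": [0, 0, 0]}, {"gripper": -1, "linear": [0, -0.002, -0.07], "delta_rot": [0, 0, 0]}, {"gripper": -1, "linear": [0, -0.002, -0.1], "delta_rot": [0, 0, 0]}, {"gripper": -1, "linear": [0, -0.002, -0.102], "delta_rot": [0, 0, 0]}, {"gripper": 0, "linear": [0, -0.002, -0.102], "delta_rot": [0, 0, 0]}, {"gripper": 0.2, "linear": [0, -0.002, -0.102], "delta_rot": [0, 0, 0]}, {"gripper": 0.4, "linear": [0, -0.002, -0.102], "delta_rot": [0, 0, 0]}, {"gripper": 0.4, "linear": [0, -0.002, -0.102], "delta_rot": [0, 0, 0]}], newtons=30)

```text
clock: 2.5
position: [0.5084, 0.0186, 0.0521]
ee_rot: [0.002, 0.637, 0.771, 0.001]
contact_force: [-0.6, 0.5, 6.7]
width: 0.0438
gripper_force: 30.2
```

>>> send_rows(increments=[{"gripper": 0.4, "linear": [0, 0, 0], "delta_rot": [0, 0, 0]}, {"gripper": 0.4, "linear": [-0.0004, 0.002, 0], "delta_rot": [0, 0, 0]}, {"gripper": 0.4, "linear": [-0.0008, 0.004, 0], "delta_rot": [0, 0, 0]}, {"gripper": 0.4, "linear": [-0.0012, 0.006, 0], "delta_rot": [0, 0, 0]}, {"gripper": 0.4, "linear": [-0.0014, 0.007, 0], "delta_rot": [0, 0, 0]}, {"gripper": 0.4, "linear": [-0.0014, 0.007, 0], "delta_rot": [0, 0, 0]}])

```text
clock: 3.1
position: [0.5078, 0.0237, 0.0525]
ee_rot: [0.003, 0.636, 0.771, 0.0]
contact_force: [-0.7, -4.9, 8.5]
width: 0.043
gripper_force: 32.4
```

>>> send_rows(increments=[{"gripper": 0.4, "linear": [-0.0002, 0.001, 0], "delta_rot": [0, 0, 0]}, {"gripper": 0.4, "linear": [-0.0004, 0.002, 0], "delta_rot": [0, 0, 0]}, {"gripper": 0.4, "linear": [-0.0004, 0.002, 0], "delta_rot": [0, 0, 0]}])

```text
clock: 3.4
position: [0.5075, 0.0259, 0.0524]
ee_rot: [0.003, 0.637, 0.771, 0.001]
contact_force: [-0.2, -3.9, 8.5]
width: 0.0432
gripper_force: 31.8
```

>>> send_rows(increments=[{"gripper": 0.4, "linear": [-0.0002, 0.001, 0], "delta_rot": [0, 0, 0]}, {"gripper": 0.4, "linear": [-0.0004, 0.002, 0], "delta_rot": [0, 0, 0]}, {"gripper": 0.4, "linear": [-0.0004, 0.002, 0], "delta_rot": [0, 0, 0]}])

```text
clock: 3.7
position: [0.5074, 0.027, 0.0527]
ee_rot: [0.004, 0.636, 0.772, 0.0]
contact_force: [-1.5, -7.3, 11.2]
width: 0.0436
gripper_force: 32.0
```

>>> send_rows(increments=[{"gripper": 0.4, "linear": [-0.0002, 0.001, 0], "delta_rot": [0, 0, 0]}, {"gripper": 0.4, "linear": [-0.0004, 0.002, 0], "delta_rot": [0, 0, 0]}, {"gripper": 0.4, "linear": [-0.0004, 0.002, 0], "delta_rot": [0, 0, 0]}])

```text
clock: 4.0
position: [0.5071, 0.0283, 0.0522]
ee_rot: [0.004, 0.636, 0.771, -0.0]
contact_force: [0.1, -9.3, 6.5]
width: 0.043
gripper_force: 31.0
```

>>> send_rows(increments=[{"gripper": 0.4, "linear": [-0.0002, 0.001, 0], "delta_rot": [0, 0, 0]}, {"gripper": 0.4, "linear": [-0.0004, 0.002, 0], "delta_rot": [0, 0, 0]}, {"gripper": 0.4, "linear": [-0.0004, 0.002, 0], "delta_rot": [0, 0, 0]}])

```text
clock: 4.3
position: [0.5068, 0.0285, 0.0521]
ee_rot: [0.005, 0.636, 0.772, -0.001]
contact_force: [-0.4, -14.8, 6.2]
width: 0.0436
gripper_force: 30.6
```

>>> send_rows(increments=[{"gripper": 0.4, "linear": [-0.0002, 0.001, 0], "delta_rot": [0, 0, 0]}, {"gripper": 0.4, "linear": [-0.0004, 0.002, 0], "delta_rot": [0, 0, 0]}, {"gripper": 0.4, "linear": [-0.0004, 0.002, 0], "delta_rot": [0, 0, 0]}])

```text
clock: 4.6
position: [0.5067, 0.0286, 0.0522]
ee_rot: [0.006, 0.635, 0.772, -0.003]
contact_force: [0.3, -19.8, 4.8]
width: 0.0433
gripper_force: 30.6
```

It has stopped: force rises 5 N per 2 mm step with no motion. Ease the push, release and rise.

>>> send_rows(increments=[{"gripper": 0.4, "linear": [0.0008, -0.004, 0], "delta_rot": [0, 0, 0]}, {"gripper": 0.4, "linear": [0.0008, -0.004, 0], "delta_rot": [0, 0, 0]}, {"gripper": -1, "linear": [0.0008, -0.004, 0], "delta_rot": [0, 0, 0]}, {"gripper": -1, "linear": [0.0008, -0.004, 0], "delta_rot": [0, 0, 0]}, {"gripper": -1, "linear": [0.0008, -0.004, 0], "delta_rot": [0, 0, 0]}, {"gripper": -1, "linear": [0.0008, -0.004, 0], "delta_rot": [0, 0, 0]}, {"gripper": -1, "linear": [0.0008, -0.004, 0.03], "delta_rot": [0, 0, 0]}, {"gripper": -1, "linear": [0.0008, -0.004, 0.07], "delta_rot": [0, 0, 0]}])

```text
clock: 5.4
position: [0.5022, 0.0319, 0.1187]
ee_rot: [-0.003, 0.637, 0.771, -0.002]
contact_force: [1.7, 0.5, -0.9]
width: 0.0851
gripper_force: 0.0
```

>>> send_rows(increments=[{"gripper": -1, "linear": [0, 0, 0.045], "delta_rot": [0, 0, -0.1]}, {"gripper": -1, "linear": [0, 0, 0.075], "delta_rot": [0, 0, -0.25]}, {"gripper": -1, "linear": [0.037, -0.17, 0.075], "delta_rot": [0, 0, -1.571]}, {"gripper": -1, "linear": [0.037, -0.17, 0.075], "delta_rot": [0, 0, -1.571]}, {"gripper": -1, "linear": [0.037, -0.17, 0.075], "delta_rot": [0, 0, -1.571]}, {"gripper": -1, "linear": [0.037, -0.17, 0.075], "delta_rot": [0, 0, -1.571]}, {"gripper": -1, "linear": [0.037, -0.17, 0.075], "delta_rot": [0, 0, -1.571]}, {"gripper": -1, "linear": [0.037, -0.17, 0.075], "delta_rot": [0, 0, -1.571]}])

```text
clock: 6.2
position: [0.5412, -0.1394, 0.1944]
ee_rot: [-0.0, 0.955, 0.297, -0.0]
contact_force: [0.2, -0.4, 0.1]
width: 0.0856
gripper_force: 0.0
```

>>> send_rows(increments=[{"gripper": -1, "linear": [0, 0, 0], "delta_rot": [0, 0, -0.521]}, {"gripper": -1, "linear": [0, 0, 0], "delta_rot": [0, 0, -0.521]}, {"gripper": -1, "linear": [0, 0, 0], "delta_rot": [0, 0, -0.521]}, {"gripper": -1, "linear": [0, 0, 0], "delta_rot": [0, 0, -0.521]}, {"gripper": -1, "linear": [0, 0, 0], "delta_rot": [0, 0, -0.521]}])

```text
clock: 6.7
position: [0.5412, -0.1382, 0.1947]
ee_rot: [-0.0, 0.999, 0.045, -0.0]
contact_force: [-0.9, 0.5, 1.3]
width: 0.0852
gripper_force: 0.0
```

Run:
```python
from h import *
s=get_state(); print(s['position'],s['ee_rot'],s['clock'])
q=s['ee_rot']; 
from scipy.spatial.transform import Rotation as Ro
print(Ro.from_quat([*q[1:],q[0]]).as_matrix().round(3))
d=cam('top'); im=d['pixels']
cv2.imwrite('pics/crop2.png',cv2.resize(im[178:250,270:425],None,fx=5,fy=5,interpolation=cv2.INTER_CUBIC))
```

```text
[ 0.54116931 -0.13818874  0.19469413] [-2.12337582e-04  9.98980450e-01  4.51434024e-02 -2.98473770e-04] 6.7
[[ 0.996  0.09  -0.001]
 [ 0.09  -0.996  0.   ]
 [-0.001 -0.    -1.   ]]
```

View pics/crop2.png

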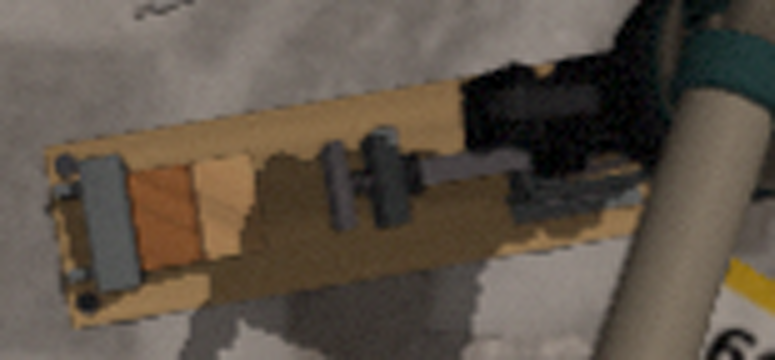

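The block now sits flat against the jaw face (edge (128,165)–(143,268) parallel to the jaw edge (122,155)–(142,288)). The pad is at (340,185) and clear. Correct yaw by +0.10 and descend over the handle.

>>> send_rows(increments=[{"gripper": -1, "linear": [-0.002, 0, 0], "delta_rot": [0, 0, 0.1]}, {"gripper": -1, "linear": [-0.002, 0, -0.03], "delta_rot": [0, 0, 0.1]}, {"gripper": -1, "linear": [-0.002, 0, -0.06], "delta_rot": [0, 0, 0.1]}, {"gripper": -1, "linear": [-0.002, 0, -0.087], "delta_rot": [0, 0, 0.1]}, {"gripper": -1, "linear": [-0.002, 0, -0.087], "delta_rot": [0, 0, 0.1]}])

```text
clock: 7.25
position: [0.5361, -0.1372, 0.1044]
ee_rot: [-0.002, 0.995, 0.095, -0.004]
contact_force: [-0.1, -0.5, 0.3]
width: 0.085
gripper_force: 0.0
```

Run:
```python
from h import *
z=np.load('clamp.npz');R=z['R'];t=z['t']
print((get_state()['position'][:2]-t)@R*1000)
for n in ('top','scene'):
    d=cam(n)
    w=lambda x,y,z:[*(R@[x,y]+t),z]
    p=proj(d,[w(.005,0,.097),w(-.10,0,.125),w(.095,0,.1)]); print(n,p.round(0).tolist())
    c=p.mean(0).astype(int); 
    im=d['pixels'][c[1]-50:c[1]+50,c[0]-65:c[0]+65]
    cv2.imwrite(f'pics/c3{n}.png',cv2.resize(im,None,fx=4,fy=4,interpolation=cv2.INTER_CUBIC)); print(c)
a=[cv2.imread(f'pics/c3{n}.png') for n in ('top','scene')]
cv2.imwrite('pics/c3.png',np.hstack([cv2.resize(k,(400,308)) for k in a]))
```

```text
[-102.38672617    2.91402815]
top [[336.0, 215.0], [385.0, 206.0], [296.0, 221.0]]
[338 214]
scene [[326.0, 224.0], [361.0, 242.0], [300.0, 202.0]]
[329 222]
```

View pics/c3.png

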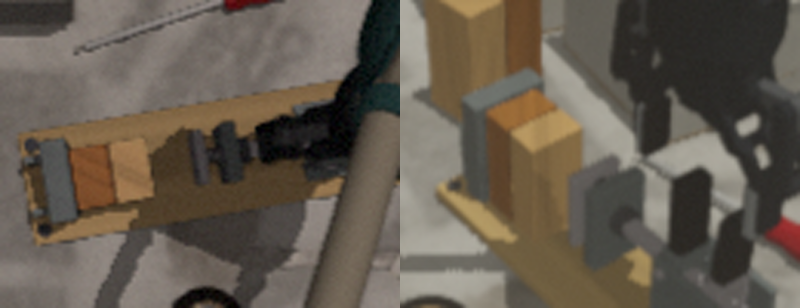

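The scene crop shows the fingers at about (655,125) and (765,170), with the post at (690,210) and the lever at (735,235). I'll check by projection that they straddle them.

Run:
```python
from h import *
z=np.load('clamp.npz');R=z['R'];t=z['t']
s=get_state();print(s['position'],s['ee_rot'],s['contact_force'],s['qd'].round(4),(s['position'][:2]-t)@R*1000)
d=cam('scene'); w=lambda x,y,z:[*(R@[x/1000,y/1000]+t),z/1000]
P=[('postTopFront',-86,0,152),('leverTop',-140,0,152),('ftipFront',-62,0,117),('ftipRear',-146,0,117),('ftipF104',-62,0,104),('blocktop',39,0,97),('padtop',5,0,97)]
for n,*p in P: print(n,((proj(d,w(*p))[0]-[329-65,222-50])*400/130+[400,0]).round(0))
```

```text
[ 0.5394245  -0.13847452  0.10819429] [-1.02068877e-04  9.95455284e-01  9.52298368e-02 -2.14775630e-04] [0.0502014  0.47956965 0.27715142] [-0.0005 -0.0226 -0.0371 -0.0004 -0.0019  0.0044] [-1.04271541e+02 -6.07444784e-02]
postTopFront [686. 168.]
leverTop [749. 217.]
ftipFront [658. 191.]
ftipRear [752. 267.]
ftipF104 [657. 207.]
blocktop [560. 136.]
padtop [591. 161.]
```

Run:
```python
from h import *
d=cam('scene'); cv2.imwrite('pics/c4.png',cv2.resize(d['pixels'][170:290,280:420],None,fx=5,fy=5,interpolation=cv2.INTER_CUBIC))
```

```text
(no output)
```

View pics/c4.png

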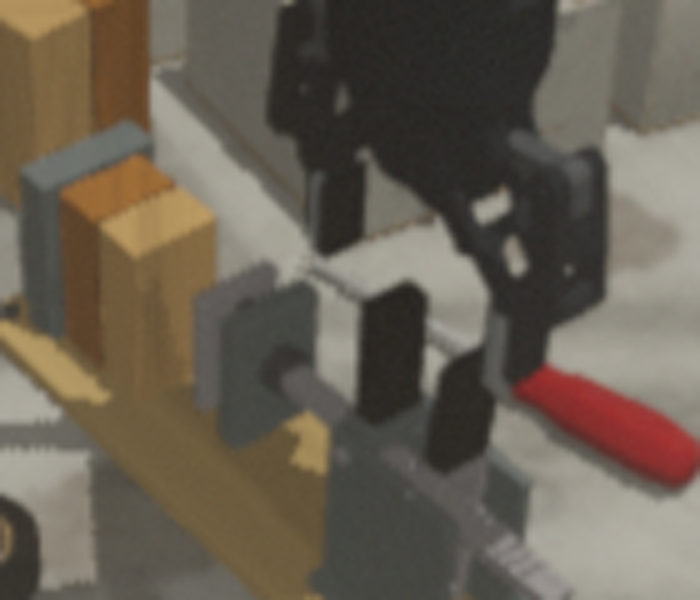

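The crop shows the front finger tip at full-image pixel (348,219), the post top at (359,229), the lever at (373,246) and the rear tip at (383,247). The fingers straddle the handle, but the tips look higher than predicted. I'll check against both crops by calculation.

Run:
```python
from h import *
z=np.load('clamp.npz');R=z['R'];t=z['t']
s=get_state()
from scipy.spatial.transform import Rotation as Ro
q=s['ee_rot'];M=Ro.from_quat([*q[1:],q[0]]).as_matrix();p=s['position']
d=cam('scene')
for y in (-.05,.05):
  for b in (0,.013,.03): print(y,b,proj(d,p+M@[0,y,-b]).round(1))
# rays of tips cut with plane clamp y=0
for u,v in ((348,219),(383,247),(359,229),(372.5,241)):
    c,r=ray(d,u,v); n=R[:,1]
    for off in (-.011,0,.011):
        k=(n@t+off-n@c[:2])/(n@r[:2]); X=c+k*r; print((u,v),off,((X[:2]-t)@R*1000).round(0),(X[2]*1000).round(0))
d0=cv2.imread('pics/scene0.png')
M0=Ro.from_quat([.19808,.98019,0,0]).as_matrix()
for y in (-.05,.05):
  for b in (0,.013,.03): print('start',y,b,proj(d,np.array([.223,.5294,.2012])+M0@[0,y,-b]).round(1))
g=cv2.cvtColor(d0,cv2.COLOR_BGR2GRAY)
print(g[66:100:2,90:130:2])
```

```text
-0.05 0 [[345.9 235. ]]
-0.05 0.013 [[346.  229.9]]
-0.05 0.03 [[346.3 223.1]]
0.05 0 [[382.1 264.2]]
0.05 0.013 [[382.7 259. ]]
0.05 0.03 [[383.4 252. ]]
(348, 219) -0.011 [-48. -11.] 140.0
(348, 219) 0 [-60.  -0.] 154.0
(348, 219) 0.011 [-73.  11.] 167.0
(383, 247) -0.011 [-144.  -11.] 138.0
(383, 247) 0 [-154.    0.] 151.0
(383, 247) 0.011 [-163.   11.] 165.0
(359, 229) -0.011 [-80. -11.] 137.0
(359, 229) 0 [-91.   0.] 150.0
(359, 229) 0.011 [-103.   11.] 163.0
(372.5, 241) -0.011 [-117.  -11.] 133.0
(372.5, 241) 0 [-128.    0.] 146.0
(372.5, 241) 0.011 [-138.   11.] 160.0
start -0.05 0 [[116.5 109.8]]
start -0.05 0.013 [[115.  104.8]]
start -0.05 0.03 [[112.9  98.2]]
start 0.05 0 [[128.   93.4]]
start 0.05 0.013 [[126.6  88.7]]
start 0.05 0.03 [[124.8  82.4]]
[[ 33  28  27  29  32  34  33  28  35  38  33  26  26  26  28  30  30  35
   34  34]
 [ 34  33  30  26  31  29  32  32  29  39  28  30  32  29  29  29  30  36
   33  37]
 [ 31  32  29  27  27  28  27  32  29  38  27  33  33  28  31  29  28  42
   33  34]
 [ 32  35  33  28  30  32  32  30  30  37  26  32  35  30  30  31  29  
[... 419 characters left out ...]
  38  37
   37  31]
 [ 34  33  34  34  34  35  35  35  32  33  36  80  45  31  34  30  33  34
   42  50]
 [ 32  35  36  35  36  35  32  39  32  34  32  76  57  52  69  82  87  92
  100 100]
 [ 33  31  29  32  34  40  42  58  31  31  31  57  80  84 103 103 101 101
  101 101]
 [ 46  62  78  87  90  93  99  98  43  34  37  49  87  73 102 102 102 102
  101 101]
 [ 99  99 100 100 100 101 101 101  90  78  83  75  95  83  95 103 102 101
  102 103]
 [101 100  99  99 100 102 100 100 101 100 100 101 103  94  88 103 102 102
  102 101]
 [101 100 101 100 100 101 101 101 101 100 102 102 102 100  83 102 102 101
  102 103]
 [101 100  99 100 102 101 100 101 102 100 101 103 101 103  83  97 103 104
  103 103]]
```

Tips when open are simply higher than the nominal TCP, so I'll lower 6 mm and make the first stroke gently.

>>> send_rows(increments=[{"gripper": -1, "linear": [0, 0, -0.006], "delta_rot": [0, 0, 0]}, {"gripper": -0.2, "linear": [0, 0, -0.006], "delta_rot": [0, 0, 0]}, {"gripper": -0.2, "linear": [0, 0, -0.006], "delta_rot": [0, 0, 0]}, {"gripper": -0.2, "linear": [0, 0, -0.006], "delta_rot": [0, 0, 0]}], newtons=25)

```text
clock: 7.9
position: [0.54, -0.1393, 0.1026]
ee_rot: [0.001, 0.995, 0.095, 0.001]
contact_force: [0.5, -2.0, 1.4]
width: 0.0517
gripper_force: 0.9
```

>>> send_rows(increments=[{"gripper": 0.0, "linear": [0, 0, 0], "delta_rot": [0, 0, 0]}, {"gripper": 0.1, "linear": [0, 0, 0], "delta_rot": [0, 0, 0]}, {"gripper": 0.2, "linear": [0, 0, 0], "delta_rot": [0, 0, 0]}, {"gripper": 0.2, "linear": [0, 0, 0], "delta_rot": [0, 0, 0]}, {"gripper": 0.2, "linear": [0, 0, 0], "delta_rot": [0, 0, 0]}])

```text
clock: 8.4
position: [0.5397, -0.1372, 0.1035]
ee_rot: [-0.001, 0.996, 0.095, 0.001]
contact_force: [-1.3, 2.4, 9.3]
width: 0.0341
gripper_force: 9.6
```

Run:
```python
from h import *
d=cam('scene'); a=cv2.resize(d['pixels'][180:280,290:410],(480,400),interpolation=cv2.INTER_CUBIC)
d=cam('top'); b=cv2.resize(d['pixels'][190:240,280:360],None,fx=4,fy=4,interpolation=cv2.INTER_CUBIC)
o=np.zeros((400,800,3),np.uint8);o[:,:480]=a;o[:200,480:]=b;cv2.imwrite('pics/c5.png',o)
```

```text
(no output)
```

View pics/c5.png

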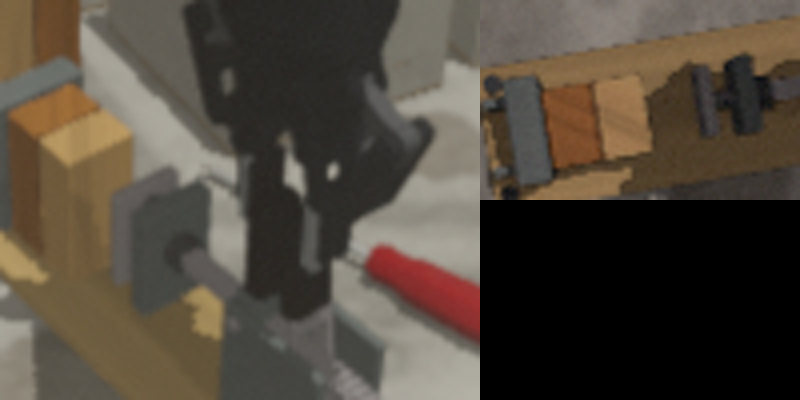

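The fingers hold post and trigger squeezed (scene crop (270,230)/(310,230)), and the pad moved about 3 mm toward the block. Next, an edge-profile measure from the top camera.

```bash
cat >> h.py <<'E'
def prof():
    z=np.load('clamp.npz');R=z['R'];t=z['t']; d=cam('top'); im=d['pixels'].astype(np.float32)
    xs=np.arange(-45,60,.5)/1000; out=[]
    for y in np.arange(-16,17,2)/1000:
        P=[[*(R@[x,y]+t),.097] for x in xs]; p=proj(d,P).astype(np.float32)
        out.append(cv2.remap(im,p[None,:,0],p[None,:,1],cv2.INTER_LINEAR)[0])
    b=np.median(out,0); return xs*1000,b
def show():
    from scipy.ndimage import gaussian_filter1d
    from scipy.signal import find_peaks
    xs,b=prof(); g=gaussian_filter1d(b.mean(1),2); dg=np.gradient(g,.5)
    # warmth separates steel from wood
    wm=gaussian_filter1d(b[:,2]-b[:,0],2); dw=np.gradient(wm,.5)
    for nm,q in (('grey',dg),('warm',dw)):
        pk,_=find_peaks(abs(q),height=1.2); print(nm,[(round(float(xs[i]),1),round(float(q[i]),1)) for i in pk])
    s=get_state(); print(s['clock'],s['width'],s['gripper_force'])
E
python3 -c "
from h import *
show()"
```

```text
grey [(-32.5, -5.3), (-27.0, -1.3), (-23.5, 3.7), (-13.5, -4.1), (-7.5, 5.7), (0.5, 3.5), (7.0, -5.9), (11.0, 3.3), (38.5, 13.1)]
warm [(-41.0, 1.3), (-37.0, -3.3), (-33.0, -3.3), (-26.0, -4.5), (-7.0, 7.2), (-0.5, -6.3), (11.0, 6.2), (38.0, 8.6)]
8.55 0.03451908030033528 9.622820134973153
```

>>> send_rows(increments=[{"gripper": 0.4, "linear": [0, 0, 0], "delta_rot": [0, 0, 0]}, {"gripper": 0.4, "linear": [0, 0, 0], "delta_rot": [0, 0, 0]}, {"gripper": 0.4, "linear": [0, 0, 0], "delta_rot": [0, 0, 0]}], newtons=25)

```text
clock: 8.85
position: [0.5396, -0.1367, 0.1036]
ee_rot: [-0.001, 0.996, 0.095, 0.001]
contact_force: [-0.5, 4.3, 11.0]
width: 0.0331
gripper_force: 24.7
```

```bash
python3 -c "
from h import *
show()"
```

```text
grey [(-31.5, -5.3), (-27.0, -1.6), (-23.5, 3.5), (-12.5, -3.4), (-7.0, 5.6), (1.5, 3.2), (7.5, -6.0), (12.0, 3.3), (38.0, 13.5)]
warm [(-36.5, -3.2), (-32.5, -2.5), (-26.0, -4.6), (-7.5, 5.9), (0.0, -5.7), (11.5, 6.5), (38.5, 9.0)]
8.9 0.0327985366682193 24.65711059694513
```

>>> send_rows(increments=[{"gripper": -0.5, "linear": [0, 0, 0], "delta_rot": [0, 0, 0]}, {"gripper": -0.5, "linear": [0, 0, 0], "delta_rot": [0, 0, 0]}, {"gripper": -0.5, "linear": [0, 0, 0], "delta_rot": [0, 0, 0]}, {"gripper": -0.5, "linear": [0, 0, 0], "delta_rot": [0, 0, 0]}, {"gripper": 0.4, "linear": [0, 0, 0], "delta_rot": [0, 0, 0]}, {"gripper": 0.4, "linear": [0, 0, 0], "delta_rot": [0, 0, 0]}, {"gripper": 0.4, "linear": [0, 0, 0], "delta_rot": [0, 0, 0]}, {"gripper": 0.4, "linear": [0, 0, 0], "delta_rot": [0, 0, 0]}])

```text
clock: 9.7
position: [0.5396, -0.1366, 0.1038]
ee_rot: [-0.001, 0.996, 0.094, 0.001]
contact_force: [-2.6, 4.9, 10.6]
width: 0.0328
gripper_force: 26.0
```

>>> send_rows(increments=[{"gripper": 0.4, "linear": [0, 0, 0], "delta_rot": [0, 0, 0]}, {"gripper": 0.4, "linear": [0, 0, 0], "delta_rot": [0, 0, 0]}])

```text
clock: 9.9
position: [0.5395, -0.1366, 0.1038]
ee_rot: [-0.001, 0.996, 0.094, 0.001]
contact_force: [-1.4, 5.4, 9.2]
width: 0.0324
gripper_force: 25.9
```

```bash
python3 -c "
from h import *
show()"
```

```text
grey [(-37.0, 1.4), (-25.5, -5.9), (-17.0, 2.6), (-6.5, -4.0), (-1.0, 6.1), (7.0, 3.8), (13.5, -5.5), (18.0, 2.8), (38.5, 13.0)]
warm [(-36.5, -2.5), (-31.5, -1.3), (-24.5, -2.5), (-21.0, -2.3), (-18.5, -1.9), (-1.0, 6.8), (6.0, -5.8), (17.5, 6.4), (38.5, 8.9)]
9.95 0.0325129992646829 25.90814771316218
```

>>> send_rows(increments=[{"gripper": -0.5, "linear": [0, 0, 0], "delta_rot": [0, 0, 0]}, {"gripper": -0.5, "linear": [0, 0, 0], "delta_rot": [0, 0, 0]}, {"gripper": -0.5, "linear": [0, 0, 0], "delta_rot": [0, 0, 0]}, {"gripper": -0.5, "linear": [0, 0, 0], "delta_rot": [0, 0, 0]}, {"gripper": 0.4, "linear": [0, 0, 0], "delta_rot": [0, 0, 0]}, {"gripper": 0.4, "linear": [0, 0, 0], "delta_rot": [0, 0, 0]}, {"gripper": 0.4, "linear": [0, 0, 0], "delta_rot": [0, 0, 0]}, {"gripper": 0.4, "linear": [0, 0, 0], "delta_rot": [0, 0, 0]}])

```text
clock: 10.75
position: [0.5396, -0.1366, 0.1038]
ee_rot: [-0.001, 0.996, 0.094, 0.001]
contact_force: [-2.5, 4.0, 10.6]
width: 0.0328
gripper_force: 26.5
```

>>> send_rows(increments=[{"gripper": -0.5, "linear": [0, 0, 0], "delta_rot": [0, 0, 0]}, {"gripper": -0.5, "linear": [0, 0, 0], "delta_rot": [0, 0, 0]}, {"gripper": -0.5, "linear": [0, 0, 0], "delta_rot": [0, 0, 0]}, {"gripper": -0.5, "linear": [0, 0, 0], "delta_rot": [0, 0, 0]}, {"gripper": 0.4, "linear": [0, 0, 0], "delta_rot": [0, 0, 0]}, {"gripper": 0.4, "linear": [0, 0, 0], "delta_rot": [0, 0, 0]}, {"gripper": 0.4, "linear": [0, 0, 0], "delta_rot": [0, 0, 0]}, {"gripper": 0.4, "linear": [0, 0, 0], "delta_rot": [0, 0, 0]}])

```text
clock: 11.55
position: [0.5396, -0.1366, 0.1038]
ee_rot: [-0.001, 0.996, 0.094, 0.001]
contact_force: [-1.3, 5.2, 10.7]
width: 0.0327
gripper_force: 26.0
```

```bash
python3 -c "
from h import *
show()
xs,b=prof()
for x,v in list(zip(xs,b))[70::2]: print(int(x),v.round().astype(int).tolist(),end=' ')"
```

```text
grey [(-23.0, 1.3), (-13.5, -7.6), (-5.5, 3.3), (5.5, -3.7), (10.5, 5.4), (19.5, 2.9), (25.5, -5.6), (29.5, 2.0), (38.5, 14.0)]
warm [(-36.5, -3.0), (-33.0, -1.5), (-28.5, -2.5), (-19.0, 2.2), (-12.5, -4.0), (-9.5, 1.3), (-6.5, -1.5), (10.0, 6.5), (18.0, -6.4), (28.5, 6.6), (38.5, 9.9)]
11.6 0.03270364722496271 25.975820166822814
-10 [27, 28, 30] -9 [28, 30, 30] -8 [29, 29, 31] -7 [27, 28, 31] -6 [32, 32, 34] -5 [37, 37, 37] -4 [40, 41, 40] -3 [42, 43, 43] -2 [42, 43, 42] -1 [43, 43, 43] 0 [43, 44, 44] 1 [44, 44, 43] 2 [43, 43, 42] 3 [42, 42, 41] 4 [40, 40, 40] 5 [37, 38, 38] 6 [33, 33, 34] 7 [29, 29, 31] 8 [28, 29, 30] 9 [28, 31, 36] 10 [29, 38, 43] 11 [31, 42, 52] 12 [34, 47, 61] 13 [35, 50, 65] 14 [36, 52, 68] 15 [36, 53, 68] 16 [35, 53, 68] 17 [37, 53, 67] 18 [42, 50, 63] 19 [50, 55, 65] 20 [57, 59, 66] 21 [61, 60, 66] 22 [64, 63, 69] 23 [67, 64, 70] 24 [63, 62, 68] 25 [57, 57, 62] 26 [50, 49, 55] 27 [44, 46, 51] 28 [39, 44, 52] 29 [36, 48, 58] 30 [37, 51, 64] 31 [36, 54, 68] 32 [37, 55, 70] 33 [37, 55, 70] 34 [37, 55, 71] 35 [36, 55, 70] 36 [36, 54, 70] 37 [40, 59, 78] 38 [50, 74, 98] 39 [62, 92, 120] 40 [69, 104, 138] 41 [75, 112, 148] 42 [78, 116, 154] 43 [78, 117, 156] 44 [78, 116, 155] 45 [78, 115, 154] 46 [77, 115, 153] 47 [76, 115, 153] 48 [77, 115, 153] 49 [77, 114, 153] 50 [77, 115, 153] 51 [78, 116, 153] 52 [77, 116, 154] 53 [78, 116, 154] 54 [78, 117, 154] 55 [77, 116, 153] 56 [76, 114, 153] 57 [77, 114, 153] 58 [77, 114, 154] 59 [77, 115, 153]
```

Pad face is at about 26.3 mm and steps are exactly 6 mm. Two more strokes bring it to about 38.3 (block face 39), and the third to about 44.3, i.e. roughly 5.4 mm compression.

>>> send_rows(increments=[{"gripper": -0.5, "linear": [0, 0, 0], "delta_rot": [0, 0, 0]}, {"gripper": -0.5, "linear": [0, 0, 0], "delta_rot": [0, 0, 0]}, {"gripper": -0.5, "linear": [0, 0, 0], "delta_rot": [0, 0, 0]}, {"gripper": -0.5, "linear": [0, 0, 0], "delta_rot": [0, 0, 0]}, {"gripper": 0.4, "linear": [0, 0, 0], "delta_rot": [0, 0, 0]}, {"gripper": 0.4, "linear": [0, 0, 0], "delta_rot": [0, 0, 0]}, {"gripper": 0.4, "linear": [0, 0, 0], "delta_rot": [0, 0, 0]}, {"gripper": 0.4, "linear": [0, 0, 0], "delta_rot": [0, 0, 0]}])

```text
clock: 12.45
position: [0.5395, -0.1366, 0.1038]
ee_rot: [-0.001, 0.996, 0.094, 0.001]
contact_force: [-2.2, 4.6, 10.6]
width: 0.033
gripper_force: 26.6
```

```bash
python3 -c "
from h import *
show()"
```

```text
grey [(-36.5, 1.2), (-28.0, 1.3), (-7.5, -5.8), (0.0, 3.2), (11.5, -3.7), (16.0, 5.6), (24.5, 4.4), (28.5, 11.8), (32.0, -13.4), (38.5, 14.7)]
warm [(-36.0, -2.1), (-29.5, -1.8), (-19.0, 1.9), (-13.0, 4.4), (-9.0, -5.0), (-4.0, -3.7), (2.0, -1.3), (16.0, 7.3), (23.0, -5.1), (38.0, 10.1)]
12.5 0.03279928039645277 26.558094748288568
```

>>> send_rows(increments=[{"gripper": -0.5, "linear": [0, 0, 0], "delta_rot": [0, 0, 0]}, {"gripper": -0.5, "linear": [0, 0, 0], "delta_rot": [0, 0, 0]}, {"gripper": -0.5, "linear": [0, 0, 0], "delta_rot": [0, 0, 0]}, {"gripper": -0.5, "linear": [0, 0, 0], "delta_rot": [0, 0, 0]}, {"gripper": -0.1, "linear": [0, 0, 0], "delta_rot": [0, 0, 0]}, {"gripper": 0.1, "linear": [0, 0, 0], "delta_rot": [0, 0, 0]}, {"gripper": 0.4, "linear": [0, 0, 0], "delta_rot": [0, 0, 0]}, {"gripper": 0.4, "linear": [0, 0, 0], "delta_rot": [0, 0, 0]}])

```text
clock: 13.3
position: [0.5396, -0.1366, 0.1038]
ee_rot: [-0.002, 0.996, 0.094, 0.001]
contact_force: [-1.5, 4.4, 10.5]
width: 0.0329
gripper_force: 26.4
```

```bash
python3 -c "
from h import *
show()
xs,b=prof()
for x,v in list(zip(xs,b))[90:190:2]: print(int(x),v.round().astype(int).tolist(),end=' ')"
```

```text
grey [(-36.5, 1.4), (-12.5, -2.2), (-9.0, 2.2), (-2.0, -7.4), (5.5, 4.4), (17.0, -4.0), (21.5, 5.6), (31.0, 20.4), (36.0, -8.9), (40.0, 4.9)]
warm [(-36.5, -3.4), (-33.0, -1.4), (-28.0, -2.4), (-23.0, -1.4), (-19.5, 1.9), (-12.5, 4.6), (-8.5, -3.5), (-2.0, -4.5), (22.0, 6.2), (29.0, -6.5), (38.5, 16.1)]
13.35 0.03291423410868283 26.310096534652985
0 [31, 32, 34] 1 [28, 27, 29] 2 [26, 26, 27] 3 [26, 25, 27] 4 [26, 26, 28] 5 [29, 28, 30] 6 [32, 32, 34] 7 [37, 39, 41] 8 [40, 41, 42] 9 [42, 43, 43] 10 [43, 44, 43] 11 [43, 43, 43] 12 [44, 43, 43] 13 [43, 43, 42] 14 [43, 43, 43] 15 [43, 43, 43] 16 [42, 42, 43] 17 [38, 38, 39] 18 [33, 33, 34] 19 [29, 30, 32] 20 [29, 33, 35] 21 [29, 35, 42] 22 [32, 42, 52] 23 [34, 48, 62] 24 [35, 51, 66] 25 [37, 52, 68] 26 [37, 55, 69] 27 [36, 54, 68] 28 [37, 52, 66] 29 [41, 51, 64] 30 [57, 63, 67] 31 [81, 88, 98] 32 [107, 109, 120] 33 [122, 121, 132] 34 [124, 123, 133] 35 [121, 121, 130] 36 [109, 110, 119] 37 [96, 100, 110] 38 [83, 93, 110] 39 [76, 101, 126] 40 [75, 107, 138] 41 [76, 114, 147] 42 [78, 117, 154] 43 [78, 118, 156] 44 [78, 117, 155] 45 [77, 116, 154] 46 [78, 115, 153] 47 [78, 115, 154] 48 [78, 115, 153] 49 [77, 115, 153]
```

Pad face is at about 38 mm and not visibly compressed. Now the last stroke, done slowly in steps with force and picture readings.

>>> send_rows(increments=[{"gripper": -0.5, "linear": [0, 0, 0], "delta_rot": [0, 0, 0]}, {"gripper": -0.5, "linear": [0, 0, 0], "delta_rot": [0, 0, 0]}, {"gripper": -0.5, "linear": [0, 0, 0], "delta_rot": [0, 0, 0]}, {"gripper": -0.5, "linear": [0, 0, 0], "delta_rot": [0, 0, 0]}, {"gripper": -0.15, "linear": [0, 0, 0], "delta_rot": [0, 0, 0]}, {"gripper": -0.1, "linear": [0, 0, 0], "delta_rot": [0, 0, 0]}, {"gripper": -0.05, "linear": [0, 0, 0], "delta_rot": [0, 0, 0]}, {"gripper": -0.05, "linear": [0, 0, 0], "delta_rot": [0, 0, 0]}])

```text
clock: 14.2
position: [0.5401, -0.1406, 0.1028]
ee_rot: [0.002, 0.995, 0.095, 0.001]
contact_force: [-1.3, -5.6, 2.4]
width: 0.0446
gripper_force: 2.7
```

>>> send_rows(increments=[{"gripper": 0.0, "linear": [0, 0, 0], "delta_rot": [0, 0, 0]}, {"gripper": 0.0, "linear": [0, 0, 0], "delta_rot": [0, 0, 0]}, {"gripper": 0.0, "linear": [0, 0, 0], "delta_rot": [0, 0, 0]}])

```text
clock: 14.5
position: [0.5402, -0.141, 0.103]
ee_rot: [0.002, 0.995, 0.095, 0.001]
contact_force: [-0.6, -6.4, 2.9]
width: 0.0428
gripper_force: 3.1
```

>>> send_rows(increments=[{"gripper": 0.05, "linear": [0, 0, 0], "delta_rot": [0, 0, 0]}, {"gripper": 0.05, "linear": [0, 0, 0], "delta_rot": [0, 0, 0]}, {"gripper": 0.05, "linear": [0, 0, 0], "delta_rot": [0, 0, 0]}])

```text
clock: 14.8
position: [0.5402, -0.1404, 0.1032]
ee_rot: [0.002, 0.995, 0.095, 0.001]
contact_force: [-0.6, -5.9, 4.9]
width: 0.0409
gripper_force: 3.4
```

>>> send_rows(increments=[{"gripper": 0.1, "linear": [0, 0, 0], "delta_rot": [0, 0, 0]}, {"gripper": 0.1, "linear": [0, 0, 0], "delta_rot": [0, 0, 0]}, {"gripper": 0.1, "linear": [0, 0, 0], "delta_rot": [0, 0, 0]}])

```text
clock: 15.1
position: [0.54, -0.1394, 0.1034]
ee_rot: [0.001, 0.995, 0.095, 0.001]
contact_force: [-1.0, -2.7, 6.7]
width: 0.0384
gripper_force: 6.0
```

>>> send_rows(increments=[{"gripper": 0.15, "linear": [0, 0, 0], "delta_rot": [0, 0, 0]}, {"gripper": 0.15, "linear": [0, 0, 0], "delta_rot": [0, 0, 0]}, {"gripper": 0.15, "linear": [0, 0, 0], "delta_rot": [0, 0, 0]}])

```text
clock: 15.4
position: [0.5398, -0.1384, 0.1036]
ee_rot: [0.0, 0.996, 0.095, 0.001]
contact_force: [-1.2, -1.1, 8.9]
width: 0.0365
gripper_force: 8.3
```

```bash
python3 -c "
from h import *
show()
xs,b=prof()
for x,v in list(zip(xs,b))[90:180:2]: print(int(x),v.round().astype(int).tolist(),end=' ')"
```

```text
grey [(-13.0, -1.5), (-9.0, 2.1), (-3.0, -1.8), (2.0, -7.2), (10.0, 3.1), (20.5, -3.3), (24.5, 5.6), (32.0, 21.7), (37.0, -9.0), (41.0, 4.8)]
warm [(-37.0, -2.7), (-32.5, -2.8), (-28.0, -1.9), (-23.0, -1.4), (-18.5, 1.8), (-13.0, 4.1), (-9.0, -5.0), (-4.0, 3.8), (2.0, -5.0), (7.0, -1.5), (24.5, 7.3), (30.0, -4.5), (40.0, 15.7)]
15.45 0.03632935099768125 8.256619633175433
0 [42, 53, 65] 1 [41, 49, 57] 2 [36, 40, 47] 3 [31, 33, 37] 4 [30, 29, 32] 5 [29, 27, 32] 6 [27, 26, 32] 7 [27, 26, 32] 8 [27, 29, 32] 9 [31, 32, 34] 10 [36, 37, 38] 11 [40, 42, 41] 12 [42, 43, 43] 13 [42, 44, 43] 14 [42, 44, 43] 15 [43, 44, 43] 16 [43, 44, 44] 17 [43, 44, 43] 18 [42, 43, 43] 19 [42, 42, 42] 20 [39, 39, 39] 21 [35, 35, 35] 22 [30, 32, 33] 23 [29, 33, 36] 24 [30, 38, 45] 25 [32, 45, 54] 26 [34, 50, 63] 27 [36, 52, 66] 28 [36, 53, 68] 29 [37, 52, 65] 30 [39, 51, 61] 31 [52, 58, 70] 32 [84, 85, 95] 33 [109, 111, 122] 34 [122, 122, 132] 35 [125, 124, 135] 36 [124, 123, 134] 37 [113, 112, 122] 38 [98, 103, 113] 39 [84, 94, 110] 40 [78, 101, 126] 41 [76, 108, 140] 42 [77, 114, 149] 43 [80, 118, 155] 44 [79, 117, 155]
```

The jaw has advanced 4 mm this stroke, the pad has met the block and is in by about 3 mm; about 2 mm of jaw travel is left to the trigger's stop. Finishing the stroke.

>>> send_rows(increments=[{"gripper": 0.2, "linear": [0, 0, 0], "delta_rot": [0, 0, 0]}, {"gripper": 0.25, "linear": [0, 0, 0], "delta_rot": [0, 0, 0]}, {"gripper": 0.4, "linear": [0, 0, 0], "delta_rot": [0, 0, 0]}, {"gripper": 0.4, "linear": [0, 0, 0], "delta_rot": [0, 0, 0]}, {"gripper": 0.4, "linear": [0, 0, 0], "delta_rot": [0, 0, 0]}])

```text
clock: 16.0
position: [0.5395, -0.1368, 0.104]
ee_rot: [-0.001, 0.996, 0.095, 0.001]
contact_force: [-2.6, 3.3, 12.6]
width: 0.0336
gripper_force: 24.4
```

```bash
python3 -c "
from h import *
show()
xs,b=prof()
for x,v in list(zip(xs,b))[90:180:2]: print(int(x),v.round().astype(int).tolist(),end=' ')
d=cam('scene'); a=cv2.resize(d['pixels'][180:280,290:410],(480,400),interpolation=cv2.INTER_CUBIC)
d=cam('top'); b=cv2.resize(d['pixels'][190:240,280:360],None,fx=4,fy=4,interpolation=cv2.INTER_CUBIC)
o=np.zeros((400,800,3),np.uint8);o[:,:480]=a;o[:200,480:]=b;cv2.imwrite('pics/c6.png',o)"
```

```text
grey [(-37.0, 1.3), (-12.5, -2.1), (-7.5, 2.1), (3.5, -6.2), (11.0, 3.7), (22.0, -3.0), (26.5, 4.9), (32.0, 21.2), (37.0, -7.8), (41.0, 4.7)]
warm [(-36.5, -3.1), (-30.0, -1.4), (-27.0, -2.9), (-18.5, 3.4), (-13.0, 5.1), (-6.5, -4.2), (-1.5, 3.5), (2.5, -6.7), (25.5, 7.1), (30.5, -4.7), (39.5, 15.7)]
16.05 0.03316184290542728 24.36548566814963
0 [41, 59, 71] 1 [42, 59, 68] 2 [40, 51, 62] 3 [39, 43, 51] 4 [35, 35, 41] 5 [31, 32, 36] 6 [28, 30, 32] 7 [28, 29, 32] 8 [26, 27, 31] 9 [26, 26, 30] 10 [28, 30, 31] 11 [33, 36, 35] 12 [37, 39, 39] 13 [41, 43, 43] 14 [42, 43, 43] 15 [43, 43, 43] 16 [43, 44, 43] 17 [43, 44, 44] 18 [43, 44, 44] 19 [44, 44, 44] 20 [44, 44, 44] 21 [42, 41, 42] 22 [38, 37, 37] 23 [33, 34, 34] 24 [31, 32, 34] 25 [29, 34, 38] 26 [32, 38, 48] 27 [35, 47, 59] 28 [36, 50, 63] 29 [36, 52, 66] 30 [38, 54, 62] 31 [51, 59, 70] 32 [85, 88, 95] 33 [112, 111, 122] 34 [121, 121, 131] 35 [125, 124, 133] 36 [119, 118, 129] 37 [112, 112, 120] 38 [97, 100, 112] 39 [84, 93, 109] 40 [79, 101, 125] 41 [75, 107, 138] 42 [75, 113, 149] 43 [77, 115, 152] 44 [78, 116, 154]
```

View pics/c6.png

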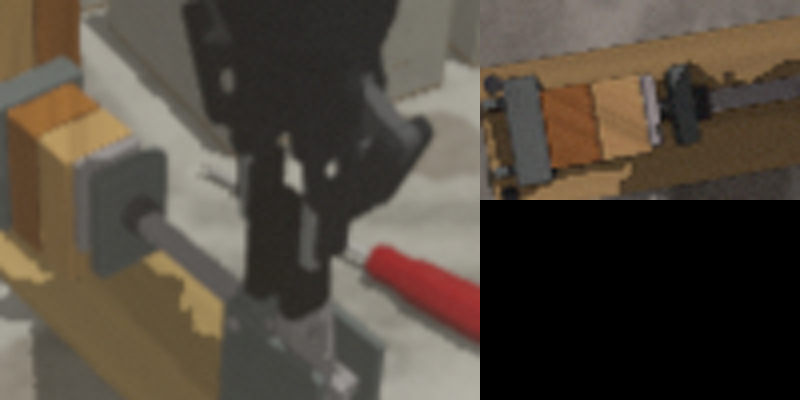

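The pad is touching the block over its whole face (top crop (650,110)) and the block is tight on the jaw. Measured, the jaw advanced about 5.0 of the stroke's 6 mm and the pad is in about 4.2 mm, so the trigger is not quite at its stop. Squeezing harder.

>>> send_rows(increments=[{"gripper": 0.6, "linear": [0, 0, 0], "delta_rot": [0, 0, 0]}, {"gripper": 0.6, "linear": [0, 0, 0], "delta_rot": [0, 0, 0]}, {"gripper": 0.6, "linear": [0, 0, 0], "delta_rot": [0, 0, 0]}, {"gripper": 0.6, "linear": [0, 0, 0], "delta_rot": [0, 0, 0]}, {"gripper": 0.6, "linear": [0, 0, 0], "delta_rot": [0, 0, 0]}], newtons=40)

```text
clock: 16.7
position: [0.5393, -0.1361, 0.1042]
ee_rot: [-0.002, 0.996, 0.095, 0.001]
contact_force: [-2.7, 4.1, 12.8]
width: 0.0313
gripper_force: 38.7
```

```bash
cat >> h.py <<'E'
def cross():
    bs=[prof() for _ in range(3)]; xs=bs[0][0]; B=np.mean([b[1] for b in bs],0)[:,0]; hi=lambda a,b:(xs>=a)&(xs<=b)
    def c(lo,up,lev):
        m=hi(lo,up); x=xs[m]; v=B[m]-lev; i=np.where(np.sign(v[:-1])!=np.sign(v[1:]))[0]; return [round(float(x[k]-v[k]*.5/(v[k+1]-v[k])),2) for k in i]
    print('headrear',c(7,16,36),'headfront',c(18,27,36),'padrear',c(29,34,82)); s=get_state(); print(s['clock'],s['width'],s['gripper_force'],s['contact_force'])
E
python3 -c "
from h import *
cross()"
```

```text
headrear [11.94] headfront [22.65] padrear [31.94]
16.85 0.03179204151464959 38.702093473111745 [-2.63878893  4.5607218  13.37707559]
```

The trigger is at its stop now, and the pad is in about 4.3 mm, slightly short. I'll release and take the next tooth with a small, stepwise partial squeeze of about +1 mm, shifting the hand 4 mm back so the front finger bears on the post.

>>> send_rows(increments=[{"gripper": -0.5, "linear": [0, 0, 0], "delta_rot": [0, 0, 0]}, {"gripper": -0.5, "linear": [0, 0, 0], "delta_rot": [0, 0, 0]}, {"gripper": -0.5, "linear": [0, 0, 0], "delta_rot": [0, 0, 0]}, {"gripper": -0.5, "linear": [0.0008, -0.004, 0], "delta_rot": [0, 0, 0]}, {"gripper": -0.5, "linear": [0.0008, -0.004, 0], "delta_rot": [0, 0, 0]}, {"gripper": -0.12, "linear": [0.0008, -0.004, 0], "delta_rot": [0, 0, 0]}, {"gripper": -0.12, "linear": [0.0008, -0.004, 0], "delta_rot": [0, 0, 0]}, {"gripper": -0.12, "linear": [0.0008, -0.004, 0], "delta_rot": [0, 0, 0]}], newtons=25)

```text
clock: 17.65
position: [0.5405, -0.1432, 0.1024]
ee_rot: [0.001, 0.995, 0.095, 0.0]
contact_force: [-0.7, -3.6, 2.5]
width: 0.0479
gripper_force: 1.5
```

```bash
python3 -c "
from h import *
cross()"
```

```text
headrear [11.84] headfront [23.66] padrear [31.66]
17.8 0.04810307310057051 1.6414454206824303 [-0.36025552 -3.07684359  2.51772353]
```

>>> send_rows(increments=[{"gripper": -0.08, "linear": [0, 0, 0], "delta_rot": [0, 0, 0]}, {"gripper": -0.08, "linear": [0, 0, 0], "delta_rot": [0, 0, 0]}, {"gripper": -0.08, "linear": [0, 0, 0], "delta_rot": [0, 0, 0]}])

```text
clock: 18.1
position: [0.5405, -0.1428, 0.1022]
ee_rot: [0.0, 0.995, 0.095, 0.0]
contact_force: [0.6, -3.6, 2.1]
width: 0.0459
gripper_force: 2.0
```

```bash
python3 -c "
from h import *
cross()"
```

```text
headrear [11.86] headfront [23.58] padrear [31.72]
18.25 0.046207811428092056 2.0567064732313156 [ 0.71638735 -3.27957936  4.06777321]
```

>>> send_rows(increments=[{"gripper": -0.05, "linear": [0, 0, 0], "delta_rot": [0, 0, 0]}, {"gripper": -0.05, "linear": [0, 0, 0], "delta_rot": [0, 0, 0]}, {"gripper": -0.05, "linear": [0, 0, 0], "delta_rot": [0, 0, 0]}])

```text
clock: 18.55
position: [0.5404, -0.1424, 0.1023]
ee_rot: [0.0, 0.996, 0.095, 0.0]
contact_force: [0.4, -2.1, 5.0]
width: 0.0453
gripper_force: 4.1
```

```bash
python3 -c "
from h import *
cross()"
```

```text
headrear [12.15] headfront [23.82] padrear [31.71]
18.7 0.04488675819093158 4.090679325163364 [ 0.58723288 -2.50924303  5.03138272]
```

>>> send_rows(increments=[{"gripper": -0.03, "linear": [0, 0, 0], "delta_rot": [0, 0, 0]}, {"gripper": -0.03, "linear": [0, 0, 0], "delta_rot": [0, 0, 0]}, {"gripper": -0.03, "linear": [0, 0, 0], "delta_rot": [0, 0, 0]}, {"gripper": -0.03, "linear": [0, 0, 0], "delta_rot": [0, 0, 0]}])

```text
clock: 19.1
position: [0.5403, -0.142, 0.1024]
ee_rot: [-0.0, 0.996, 0.095, 0.0]
contact_force: [0.9, -1.7, 6.1]
width: 0.0439
gripper_force: 5.9
```

```bash
python3 -c "
from h import *
cross()
print(get_state()['position'])"
```

```text
headrear [11.94] headfront [23.44] padrear [31.74]
19.25 0.044215158118986596 5.937136709690094 [-0.03850197 -2.15672211  5.13701284]
[ 0.54033066 -0.14206049  0.1024404 ]
```

>>> send_rows(increments=[{"gripper": -0.01, "linear": [0, 0, 0], "delta_rot": [0, 0, 0]}, {"gripper": -0.01, "linear": [0, 0, 0], "delta_rot": [0, 0, 0]}, {"gripper": -0.01, "linear": [0, 0, 0], "delta_rot": [0, 0, 0]}])

```text
clock: 19.55
position: [0.5395, -0.1417, 0.1016]
ee_rot: [-0.001, 0.996, 0.095, -0.001]
contact_force: [1.1, -1.1, 2.8]
width: 0.0432
gripper_force: 5.5
```

```bash
sed -i 's/range(3)/range(8)/' h.py; python3 -c "
from h import *
cross()"
```

```text
headrear [12.21] headfront [24.33] padrear [31.72]
19.95 0.04327997477339837 6.860471293330193 [-0.08920562  1.79683744  0.51739776]
```

>>> send_rows(increments=[{"gripper": 0.01, "linear": [0, 0, 0], "delta_rot": [0, 0, 0]}, {"gripper": 0.01, "linear": [0, 0, 0], "delta_rot": [0, 0, 0]}, {"gripper": 0.01, "linear": [0, 0, 0], "delta_rot": [0, 0, 0]}])

```text
clock: 20.25
position: [0.5395, -0.1414, 0.1017]
ee_rot: [-0.001, 0.996, 0.095, -0.001]
contact_force: [-1.0, 4.9, 2.1]
width: 0.0424
gripper_force: 9.5
```

```bash
python3 -c "
from h import *
cross()"
```

```text
headrear [12.28] headfront [24.15] padrear [31.72]
20.65 0.04248354853236256 9.520292580127716 [-1.22875874  5.21584841  0.78053745]
```

>>> send_rows(increments=[{"gripper": 0.022, "linear": [0, 0, 0], "delta_rot": [0, 0, 0]}, {"gripper": 0.022, "linear": [0, 0, 0], "delta_rot": [0, 0, 0]}, {"gripper": 0.022, "linear": [0, 0, 0], "delta_rot": [0, 0, 0]}])

```text
clock: 20.95
position: [0.5394, -0.1412, 0.1018]
ee_rot: [-0.001, 0.996, 0.095, -0.001]
contact_force: [-1.9, 5.6, 1.8]
width: 0.0418
gripper_force: 11.1
```

```bash
python3 -c "
from h import *
cross()
d=cam('scene'); a=cv2.resize(d['pixels'][180:280,290:410],(480,400),interpolation=cv2.INTER_CUBIC)
d=cam('top'); b=cv2.resize(d['pixels'][190:240,280:360],None,fx=4,fy=4,interpolation=cv2.INTER_CUBIC)
o=np.zeros((400,800,3),np.uint8);o[:,:480]=a;o[:200,480:]=b;cv2.imwrite('pics/c7.png',o)"
```

```text
headrear [12.13] headfront [24.24] padrear [31.72]
21.35 0.04175525096572811 11.109025329351425 [-0.30553153  6.48205349  1.48704983]
```

View pics/c7.png

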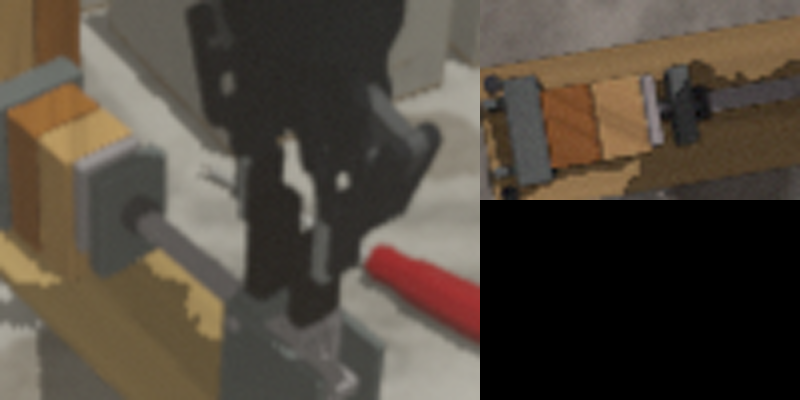

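The image shows the pad flat on the block and the trigger partly squeezed. The jaw is up about 0.45 mm with force just at the sliding level. Another small step.

>>> send_rows(increments=[{"gripper": 0.035, "linear": [0, 0, 0], "delta_rot": [0, 0, 0]}, {"gripper": 0.035, "linear": [0, 0, 0], "delta_rot": [0, 0, 0]}, {"gripper": 0.035, "linear": [0, 0, 0], "delta_rot": [0, 0, 0]}])

```text
clock: 21.75
position: [0.5394, -0.1409, 0.1018]
ee_rot: [-0.001, 0.996, 0.095, -0.001]
contact_force: [-1.2, 7.0, 2.9]
width: 0.0417
gripper_force: 12.4
```

```bash
python3 -c "
from h import *
cross()"
```

```text
headrear [12.1] headfront [24.3] padrear [31.72]
22.15 0.041447983669628846 12.37629622220993 [-0.70587304  7.45510437  2.85595746]
```

>>> send_rows(increments=[{"gripper": 0.05, "linear": [0, 0, 0], "delta_rot": [0, 0, 0]}, {"gripper": 0.05, "linear": [0, 0, 0], "delta_rot": [0, 0, 0]}, {"gripper": 0.05, "linear": [0, 0, 0], "delta_rot": [0, 0, 0]}])

```text
clock: 22.45
position: [0.5393, -0.1406, 0.1019]
ee_rot: [-0.002, 0.996, 0.095, -0.001]
contact_force: [-1.5, 7.7, 3.5]
width: 0.0413
gripper_force: 13.4
```

```bash
python3 -c "
from h import *
cross()"
```

```text
headrear [12.49] headfront [24.64] padrear [31.7]
22.85 0.04072607340973862 13.402828574180603 [-1.36888107  7.69107843  2.71213267]
```

The jaw is about 0.85 mm beyond the last tooth's position, which puts the pad in about 5.5 mm. The trigger is held squeezed, so I'm handing in.

```bash
python3 -c "
from h import *
print(sign_off())"
```

```text
the job is handed in; nothing more can be done
None
```

The job is handed in: the block was slid home and released, and the trigger is still held partly squeezed. By camera estimate the pad is pushed in about 5.5 mm (between 5.1 and 5.9); the first pad contact pushed the block roughly 1 mm further toward the jaw.

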